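# Zero the slab roller and open its gap three turns

### The job

Set the gap of the little slab roller with the crank on top of it, whose screw has no scale. First wind the crank clockwise (seen from above) until you feel it come up against its bottom stop, gently, without forcing the stop; then wind it back counter-clockwise exactly three full turns and let go, leaving the pottery and other things around it alone.

Things in the scene. Friction and masses are not known exactly. Their poses are not given: they have to be found in the camera images.
- slab_roller: Tabletop slab roller, grey, fixed to the counter: bed 160 (x) x 220 (y) x 16 mm with plywood feed tables, a cheek 50 x 20 mm at either end, and over both a cross-beam 50 (x) x 214 (y) mm, top 159 mm above the counter. Origin: centre of the bed's underside, on the counter; z up, y along the rollers. The upright gap screw stands in the middle of the beam.
- screw_axis (a point): Where the screw's axis meets the crank arm, 178 mm above the counter, over the origin of the slab roller. The crank turns level about the upright line through it, clear of everything (arm underside 174 mm, bolt heads 163 mm up). Right-handed screw: clockwise from above lowers the upper roller, counter-clockwise raises it, 2 mm a turn. It runs over 6 turns and stays where it is left.
- screw_foot (a point): Foot of the screw, on the same axis, 124 mm up, hidden under the beam (fixed). Here sits the bottom stop, which ends clockwise turning. The start is 1/4 to 1.4 turns above it; nothing shows how far: it has to be felt. The crank drags evenly, about 2 N at the knob (0.12 N m). The crank sits on the screw by a sprung coupling that gives 1 mm at the knob for 2 N; over about 24 N (12 mm) clockwise at the knob damages it.
- crank_knob (a point): Centre of the crank's black knob: an upright cylinder 22 mm across, 48 mm tall, foot 183 mm, top 231 mm above the counter; this point 210 mm. It stands on the end of the flat steel crank arm (16 mm wide, 7 mm thick, ending 10 mm beyond the knob's axis), 60 mm from the screw axis, and spins freely on its own upright pin, so a hand may keep its heading while it goes round.
- small_cup: Bystander: a plain round bisque cup, 59x61x51 mm, standing loose near the slab roller; leave it alone. Origin: centre of its underside.
- kiln_stilt: Bystander: a three-armed kiln stilt, 59x52x21 mm, standing loose near the slab roller; leave it alone. Origin: centre of its underside.
- test_tile: Bystander: a flat test tile, 80x50x7 mm, standing loose near the slab roller; leave it alone. Origin: centre of its underside.
- bird: Bystander: a bisque bird figurine, 52x120x76 mm, standing loose near the slab roller; leave it alone. Origin: centre of its underside.
- fluted_bowl: Bystander: a fluted bisque bowl, 98x102x53 mm, standing loose near the slab roller; leave it alone. Origin: centre of its underside.
- low_cup: Bystander: a low bisque cup, 73x76x33 mm, standing loose near the slab roller; leave it alone. Origin: centre of its underside.

How it is judged:
On the way, in this order (a step that is already met when the one before it is completed fails the run):
1. the crank has been wound clockwise against its bottom stop (value of joint screw below 0.03 rad), for 0.1 s.
2. the crank has been wound back counter-clockwise three turns from the stop (value of joint screw between 18.55 and 19.15 rad), for 0.2 s.
At the end, for the whole second after the job is handed in: The crank rests three full turns counter-clockwise of its bottom stop, within 0.3 rad (17 degrees), at rest and let go (all of step 2 and velocity of joint screw between -0.05 and 0.05 rad/s); the robot touches nothing.
It fails at once if the stop is forced: the crank is pressed clockwise with over about 24 N at the knob (the sprung coupling between crank and screw gives by more than 0.2 rad) (value of joint crank below -0.2 rad).
It fails at once if a bystander is disturbed (moved more than 20 mm) (distance of any of small_cup, kiln_stilt, test_tile, bird, fluted_bowl, low_cup from where it was at the start of the episode above 0.02 m).
It also fails if it takes over 72 s, if anything falls off the work surface, if the arm or the gripper's body presses on something with over 40 N, if the wrist force passes 120 N, or if a joint passes its speed limit or range.

### The arm

A 6-joint arm with a two-finger parallel gripper is mounted at the origin on a cart in front of the work surface, level with it; the furniture and walls round the work are solid. World frame = base frame: x ahead of the robot, y to its left, z up, the work surface at z = 0. Lengths are in m, angles in rad, forces in N, time in s.
With the tool pointing down it reaches from about 0.275 to 0.825 m from the base axis. Payload 4.9 kg.
Tool frame: the origin (TCP) lies at the very end of the fingers, on their centre line; the grasp point (between the pads) lies 19 mm behind it; z points along the fingers, y is the line along which they close (so a half turn about z gives the same grasp; the last joint's range is limited). The gripper opens to 85 mm and grips with 20 to 120 N. Pads are 22 mm wide; open, the fingers measure 114 mm over their backs; the gripper's body (76 mm by 85 mm) begins 54 mm behind the grasp point. The pads swing forward as they close: fully open they stand 13 mm farther back than shut.
Start: joints at [-1.436, 0.326, -0.193, 1.052, 0, 1.437], TCP at [0.146, -0.53, 0.231] pointing down, gripper open.
Joint ranges: [-2.65, 2.65], [-0.97, 1.79], [-1.3, 1.35], [-1.93, 2.1], [-1.47, 1.37], [-3.14, 3.14]. Speed limits (rad/s): [2.57, 2.57, 3.14, 3.14, 3.14, 3.14].

### API

Orientations are given as a unit quaternion [w, x, y, z].
In Python, from station import * gives the robot as it stands. The module is installed in compiled form; this text tells all that it offers.
- The arm moves only by the shell command python3 -m creep 'ROWS' [OPENING]. ROWS is JSON, a list that holds one entry, the list of rows, each a list of 4 numbers: the shift along the tool's x, y, z in cm, then the turn about the tool's z in degrees. In form: [[[x, y, z, spin], ...]]. A call has 1 to 12 rows; each row shifts and turns the commanded pose from where the row before left it, along the tool's axes as they then stand; what a row does not reach is not made up. A row lasts 1/10 s, in which the tool goes at most 50 mm and 8.59 degrees, less where a joint would pass 70% of its speed; a pose out of reach is approached as far as the arm can. A call is refused whole if a number of a shift passes 5 or a number of a turn 8.59, either way. A call with a gripper value outside its range is refused whole. OPENING is the opening in per cent of the stroke, from 0 (shut) to 100 (fully open), set as the call begins (- or left out, the last holds). The fingers move at their own pace and stop on an object; the grip force is fixed at half the most. Time passes only in rows, so rows that do not move let the fingers close. It gives the time, the measured TCP pose, the force, the opening and the grip force at its end, in the units of the state.
- get_obs(): the state, without advancing time (a new reading comes with each control period).
- grab_frame(name): name is "scene" or "top" or "wrist"; returns a dict with "pixels" (480x640x3 uint8, red, green, blue), "fx", "fy", "cx", "cy" (pixels), "k1" (the pictures are not rectified: a ray, as slopes to the right and down, at radius r is drawn at 1 + k1 r^2 times it, then the intrinsics apply), "world_from_camera" (4x4, takes a point from camera to world coordinates); the wrist camera has in their place "hand_eye" (4x4, takes a point from camera to tool coordinates, whose origin is the TCP and whose axes are the flange's). Camera axes: x right, y down, z forward; pixel columns grow to the right and rows downward; lengths in m; the calibration is good to about 2 mm. A picture is of the moment at which its call begins: read the wrist's pose just before it. There is no depth.
- hand_in(): hands the job in; it is judged then, once.
The state is a dict: "time_s": time; "qpos": joint angles; "joint_vel": joint speeds; "joint_efforts": joint torques, N m; "eef_pos": TCP position; "tool_rot": TCP orientation; "force": force on the tool from outside, world axes, zero at the start; "torque": the same for the moment, N m; "gripper_width": finger opening in m; "grip_force": force on a finger pad.
Only numpy, scipy, OpenCV 4.12 (cv2) and the standard library are available. Lean on these libraries where they do the work, as an engineer would, in place of code of your own. Each camera call takes 0.05 s, during which the arm holds its last target. There are 200 camera calls.

## Working session

There is one attempt and no reset: what is moved stays moved. The work goes in short steps, Python scripts to look and compute and a shell command to move; the robot and the scene stay as the last step left them, time stands still between calls to the robot, and variables do not carry over. Pictures are saved under pics/ and viewed, at most 10 in all, crops included, and the job is handed in when it is done.

```bash
mkdir -p pics; python3 - <<'E'
from station import *
import cv2,json
o=get_obs();print({k:o[k] for k in('time_s','eef_pos','tool_rot','force','gripper_width')})
for n in("scene","top"):
    f=grab_frame(n);cv2.imwrite(f"pics/{n}0.png",f["pixels"][:,:,::-1])
    print(n,f["fx"],f["fy"],f["cx"],f["cy"],f["k1"],f["world_from_camera"])
E
```

```text
{'time_s': 0.0, 'eef_pos': array([ 0.14599781, -0.52962853,  0.23046699]), 'tool_rot': array([-9.04629548e-04,  9.90980511e-01,  1.34003017e-01, -1.72711729e-05]), 'force': array([ 0.11687657, -0.50020281,  0.04429821]), 'gripper_width': 0.08528400175320566}
scene 515.8957371217954 515.8957371217954 313.3151523572185 234.2769881632724 -0.1395450123061885 [[-0.44240759 -0.49920041  0.74503321 -0.50877482]
 [-0.8967085   0.23348361 -0.37603093  0.55605982]
 [ 0.01376175 -0.83443655 -0.55093217  0.90915582]
 [ 0.          0.          0.          1.        ]]
top 596.1039859507684 596.1039859507684 326.5836563838716 241.27584870257837 -0.058454689063353486 [[-0.02964958 -0.98188813  0.18712724  0.24350957]
 [-0.9995252   0.0306944   0.00268783  0.04101682]
 [-0.0083829  -0.1869587  -0.98233201  1.50081836]
 [ 0.          0.          0.          1.        ]]
```

View pics/scene0.png

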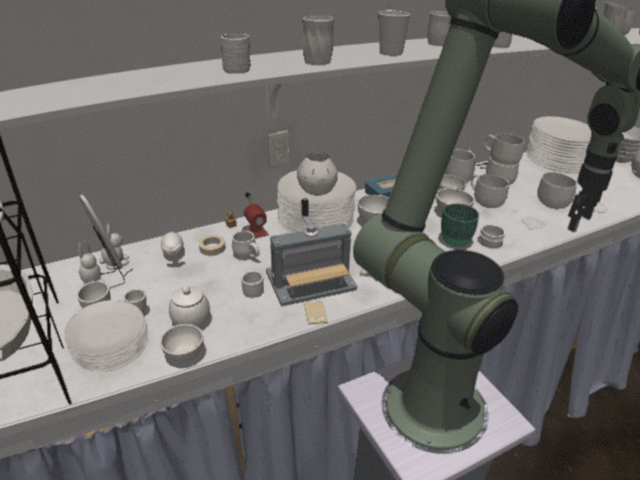

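View pics/top0.png

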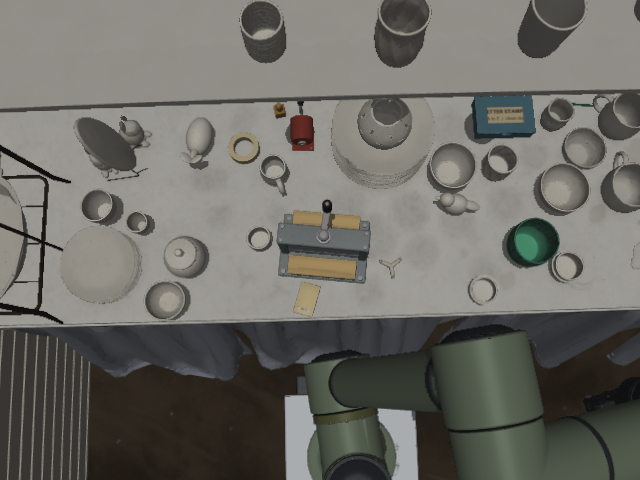

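The top view shows the knob top at (327,206), the screw at about (324,236), and the crank pointing away from the robot. A pot on plates stands behind it, with its rim at about (390,117). In the scene view the knob top is at (305,201) and the pot rim at (318,157).

```bash
cat > h.py <<'E'
from station import *
import numpy as np, cv2
from scipy.spatial.transform import Rotation as R
def ray(f,T,u,v):
    K=np.array([[f["fx"],0,f["cx"]],[0,f["fy"],f["cy"]],[0,0,1]])
    p=cv2.undistortPoints(np.array([[[u,v]]],float),K,np.array([f["k1"],0,0,0.]))[0,0]
    return T[:3,3],T[:3,:3]@np.array([p[0],p[1],1])
def onz(f,T,u,v,z):
    c,d=ray(f,T,u,v);return c+d*(z-c[2])/d[2]
def tri(a,b):
    A=np.stack([a[1],-b[1]],1);s=np.linalg.lstsq(A,b[0]-a[0],rcond=None)[0]
    p,q=a[0]+s[0]*a[1],b[0]+s[1]*b[1];return (p+q)/2,np.linalg.norm(p-q)
E
python3 - <<'E'
from h import *
t=grab_frame("top");s=grab_frame("scene");T=t["world_from_camera"];S=s["world_from_camera"]
print("knob",onz(t,T,327,206,.231)); print("screw",onz(t,T,324,236,.182))
for u,v in((278,250),(370,252),(287,222),(369,228)):print("beam",onz(t,T,u,v,.159))
for n,a,b in(("knob",(327,206),(305,201)),("pot",(390,117),(318,157))):print(n,tri(ray(t,T,*a),ray(s,S,*b)))
im=np.vstack([cv2.resize(t["pixels"][170:290,250:410],None,fx=3.5,fy=2.4,interpolation=2),cv2.resize(s["pixels"][140:310,200:400],(560,300))])
cv2.imwrite("pics/c1.png",im[:,:,::-1])
E
```

```text
knob [0.56410969 0.04124272 0.231     ]
screw [0.50702828 0.05009239 0.182     ]
beam [0.48228243 0.15638052 0.159     ]
beam [ 0.47110773 -0.0536467   0.159     ]
beam [0.54723236 0.13465206 0.159     ]
beam [ 0.52714386 -0.05377118  0.159     ]
knob (array([0.56451514, 0.04100413, 0.22881833]), np.float64(0.0005548940514494343))
pot (array([ 0.76393296, -0.10246055,  0.24415844]), np.float64(0.008199841629901238))
```

View pics/c1.png

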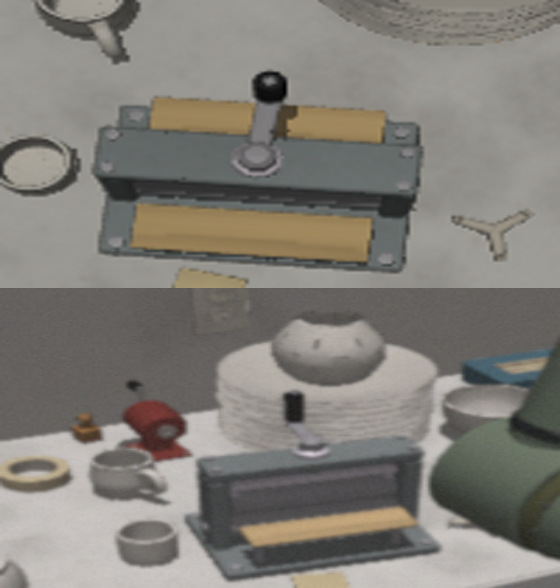

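The crop shows the screw boss at about (323.4,235.4) in the top image. Beyond it the knob is clear of the pot, which stands about 0.2 m away. I'll lift, align the tool with the world axes and move over the knob.

```bash
python3 -m creep '[[[0,0,-3,3],[0,0,-4,6.4],[0,0,-4,6],[1,-1.4,0,0],[2,-2.8,0,0],[2,-2.8,0,0],[2,-2.8,0,0],[2,-2.8,0,0],[2,-2.8,0,0],[2,-2.8,0,0],[2,-2.8,0,0],[2,-2.8,0,0]]]' 100 && python3 -m creep '[[[2,-2.8,0,0],[2,-2.8,0,0],[2,-2.8,0,0],[2,-2.8,0,0],[2,-2.8,0,0],[2,-2.8,0,0],[2,-2.8,0,0],[2,-2.8,0,0],[2,-2.8,0,0],[2,-2.8,0,0],[1,-1.4,0,0],[0,0,0,0]]]'
python3 - <<'E'
from h import *
o=get_obs();f=grab_frame("wrist");print(o["eef_pos"],R.from_quat(np.roll(o["tool_rot"],-1)).as_matrix().round(3),o["force"],o["qpos"])
print(f["hand_eye"],f["fx"]);cv2.imwrite("pics/w1.png",f["pixels"][:,:,::-1])
E
```

```text
time_s: 1.4
eef_pos: [0.3165, -0.2905, 0.3407]
tool_rot: [-0.0, 1.0, 0.0, -0.0]
force: [0.6, 0.1, 0.1]
gripper_width: 0.0855
grip_force: 0.0
time_s: 2.6
eef_pos: [0.5264, 0.0033, 0.3404]
tool_rot: [-0.0, 1.0, 0.002, -0.001]
force: [0.2, -0.3, -0.6]
gripper_width: 0.0856
grip_force: 0.0
[0.52644944 0.00334838 0.34035839] [[ 1.     0.003 -0.001]
 [ 0.003 -1.     0.   ]
 [-0.001 -0.    -1.   ]] [ 0.17263954 -0.31994982 -0.63734666] [-1.33926898e-01  2.34852662e-01 -3.96076699e-02  1.29753577e+00
  4.46470137e-05  3.00427138e+00]
[[-4.68260601e-04 -9.63483957e-01 -2.67765654e-01  6.76524456e-02]
 [ 9.99998201e-01 -9.43373020e-04  1.64571148e-03  1.86350520e-04]
 [-1.83821951e-03 -2.67764402e-01  9.63482665e-01 -1.42260765e-01]
 [ 0.00000000e+00  0.00000000e+00  0.00000000e+00  1.00000000e+00]] 406.2931461740163
```

View pics/w1.png

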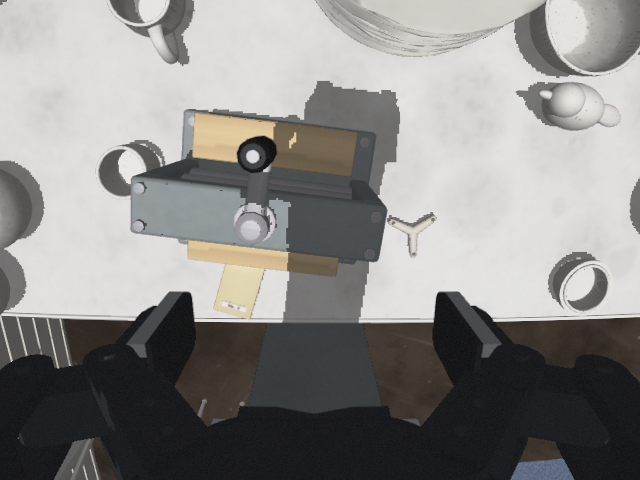

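The wrist view shows the knob's top face around its pin at about (253,156) and the screw boss top at about (252,228). Joint 6 is near its limit, so I'll spin the tool by -90°.

```bash
python3 - <<'E'
from h import *
o=get_obs();f=grab_frame("wrist")
W=np.eye(4);W[:3,:3]=R.from_quat(np.roll(o["tool_rot"],-1)).as_matrix();W[:3,3]=o["eef_pos"];T=W@f["hand_eye"]
print(onz(f,T,253,156,.231),onz(f,T,252,227,.185),onz(f,T,252,224,.185))
c=[onz(f,T,u,v,.163)[:2] for u,v in((139,187),(138,225),(377,213),(371,254))];print(c,np.mean(c,0))
im=cv2.resize(f["pixels"][110:270,120:400],None,fx=2.8,fy=2.8,interpolation=2);cv2.imwrite("pics/w2.png",im[:,:,::-1])
E
python3 -m creep '[[[0,0,0,-5],[0,0,0,-8.5],[0,0,0,-8.5],[0,0,0,-8.5],[0,0,0,-8.5],[0,0,0,-8.5],[0,0,0,-8.5],[0,0,0,-8.5],[0,0,0,-8.5],[0,0,0,-8.5],[0,0,0,-8.6],[0,0,0,0]]]' || python3 -m creep '[[[0,0,0,-5],[0,0,0,-8.5],[0,0,0,-8.5],[0,0,0,-8.5],[0,0,0,-8.5],[0,0,0,-8.5],[0,0,0,-8.5],[0,0,0,-8.5],[0,0,0,-8.5],[0,0,0,-8.5],[0,0,0,-8.5],[0,0,0,0]]]'
```

```text
[0.57013622 0.03891761 0.231     ] [0.51228501 0.04832401 0.185     ] [0.51464662 0.04823163 0.185     ]
[array([0.53971987, 0.14249066]), array([0.50793655, 0.14688686]), array([ 0.5181233 , -0.04995188]), array([ 0.48304122, -0.04647009])] [0.51220523 0.04823889]
time_s: 3.9
eef_pos: [0.5253, 0.0004, 0.3414]
tool_rot: [0.0, 0.708, 0.706, -0.0]
force: [-1.1, 0.4, 0.6]
gripper_width: 0.0852
grip_force: 0.0out of range: row 11 has -8.6, outside -8.59 to 8.59
```

View pics/w2.png

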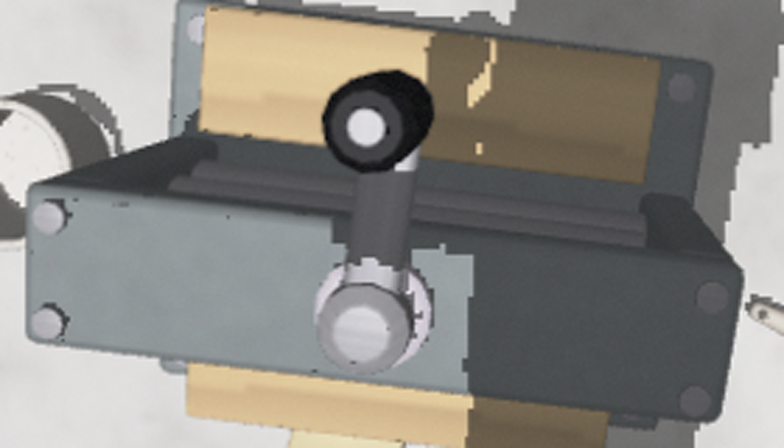

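```bash
python3 -m creep '[[[1,1,0,0],[1,1.1,0,0],[1,1.1,0,0],[0.96,1.1,0,0],[0,0,-0,0],[0,0,2,0],[0,0,2,0],[0,0,1,0],[0,0,0,0],[0,0,0,0]]]'
python3 - <<'E'
from h import *
o=get_obs();f=grab_frame("wrist");print(o["eef_pos"],o["tool_rot"],o["joint_vel"].round(3),o["force"])
np.save("w3.npy",np.r_[o["eef_pos"],o["tool_rot"]])
cv2.imwrite("pics/w3.png",f["pixels"][:,:,::-1])
E
```

```text
time_s: 4.9
eef_pos: [0.5693, 0.0413, 0.2918]
tool_rot: [0.0, 0.707, 0.707, 0.0]
force: [0.3, 0.8, -0.2]
gripper_width: 0.0854
grip_force: 0.0
[0.56926457 0.04131115 0.29183812] [1.66524197e-04 7.07225154e-01 7.06988361e-01 1.09998699e-04] [-0.001 -0.011  0.016 -0.001 -0.    -0.001] [ 0.27802826  0.79577326 -0.19138951]
```

View pics/w3.png

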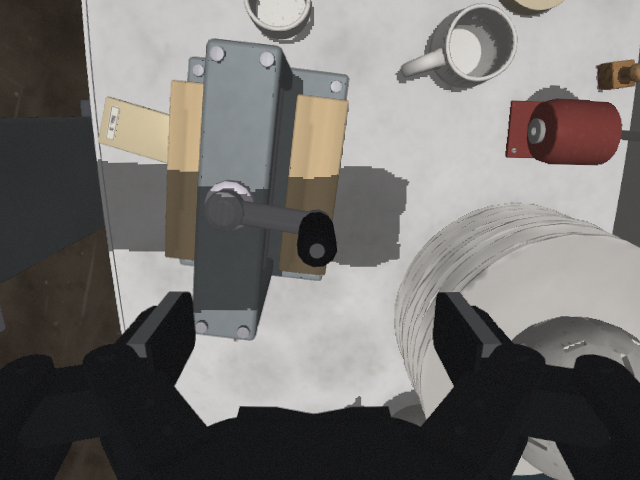

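The wrist view now shows the knob top at (317,249), midway between the fingers, with bolts at (217,54), (267,59), (203,327) and (243,331).

```bash
python3 - <<'E'
from h import *
p=np.load("w3.npy");f=grab_frame("wrist")
W=np.eye(4);W[:3,:3]=R.from_quat(np.roll(p[3:],-1)).as_matrix();W[:3,3]=p[:3];T=W@f["hand_eye"]
print(onz(f,T,317,249,.231))
c=[onz(f,T,u,v,.163)[:2] for u,v in((217,54),(267,59),(203,327),(243,331))];print(np.mean(c,0))
print(get_obs()["eef_pos"])
E
```

```text
[0.57099536 0.04130801 0.231     ]
[0.51248084 0.05085353]
[0.56966152 0.04126074 0.29238615]
```

```bash
python3 -m creep '[[[0,0.15,1,0],[0,0,2,0],[0,0,2,0],[0,0,2,0],[0,0,2,0],[0,0,0.8,0],[0,0,0,0],[0,0,0,0]]]' && python3 -m creep '[[[0,0,0,0],[0,0,0,0],[0,0,0,0],[0,0,0,0],[0,0,0,0],[0,0,0,0],[0,0,0,0],[0,0,0,0],[0,0,0,0],[0,0,0,0]]]' 0; cat > t.py <<'E'
from h import *
C=np.array([.5122,.0495])
o=get_obs();p=o["eef_pos"][:2]-C;a=np.arctan2(p[1],p[0]);F=o["force"]
ft=F[0]*-np.sin(a)+F[1]*np.cos(a);fr=F[0]*np.cos(a)+F[1]*np.sin(a)
print(f"t{o['time_s']:.1f} a{np.degrees(a):.1f} r{1e3*np.hypot(*p):.1f} ft{ft:.1f} fr{fr:.1f} fz{F[2]:.1f}")
import sys
if len(sys.argv)>1 and ft>float(sys.argv[1]): sys.exit(3)
E
python3 t.py; python3 t.py
```

```text
time_s: 5.8
eef_pos: [0.5711, 0.0413, 0.194]
tool_rot: [0.0, 0.707, 0.707, 0.0]
force: [0.4, 0.4, 0.2]
gripper_width: 0.0853
grip_force: 0.0
time_s: 6.8
eef_pos: [0.5709, 0.0413, 0.1936]
tool_rot: [0.0, 0.707, 0.707, 0.0]
force: [0.9, -0.3, 5.1]
gripper_width: 0.0202
grip_force: 58.6
t6.8 a-7.9 r59.3 ft-0.2 fr0.9 fz5.1
t6.8 a-7.9 r59.3 ft-0.2 fr0.9 fz5.1
```

```bash
python3 - <<'E'
import numpy as np
a=np.radians(-8-6*np.arange(61));P=np.c_[np.sin(a),np.cos(a)]*6.0
P=P.round(2);D=np.diff(P,axis=0)
print("\n".join(" ".join(f"{x:.2f},{y:.2f}" for x,y in D[i:i+10]) for i in range(0,60,10)))
E
python3 -m creep '[[[-0.63,-0.11,0,0],[0,0,0,0]]]' >/dev/null && python3 t.py 6 && python3 -m creep '[[[-0.61,-0.18,0,0],[0,0,0,0]]]' >/dev/null && python3 t.py 6
```

```text
-0.61,-0.12 -0.60,-0.18 -0.58,-0.25 -0.55,-0.30 -0.51,-0.36 -0.48,-0.41 -0.43,-0.46 -0.37,-0.50 -0.33,-0.54 -0.26,-0.57
-0.21,-0.60 -0.14,-0.61 -0.08,-0.62 -0.01,-0.63 0.06,-0.63 0.12,-0.61 0.18,-0.60 0.25,-0.58 0.30,-0.55 0.36,-0.51
0.41,-0.48 0.46,-0.43 0.50,-0.37 0.54,-0.33 0.57,-0.26 0.60,-0.21 0.61,-0.14 0.62,-0.08 0.63,-0.01 0.63,0.06
0.61,0.12 0.60,0.18 0.58,0.25 0.55,0.30 0.51,0.36 0.48,0.41 0.43,0.46 0.37,0.50 0.33,0.54 0.26,0.57
0.21,0.60 0.14,0.61 0.08,0.62 0.01,0.63 -0.06,0.63 -0.12,0.61 -0.18,0.60 -0.25,0.58 -0.30,0.55 -0.36,0.51
-0.41,0.48 -0.46,0.43 -0.50,0.37 -0.54,0.33 -0.57,0.26 -0.60,0.21 -0.61,0.14 -0.62,0.08 -0.63,0.01 -0.63,-0.06
t7.0 a-14.5 r59.1 ft1.4 fr-0.9 fz5.4
t7.2 a-20.8 r58.9 ft0.9 fr-1.1 fz5.5
```

```bash
python3 -m creep '[[[-0.57,-0.24,0,0],[0,0,0,0]]]' >/dev/null && python3 t.py 6 && python3 -m creep '[[[-0.55,-0.30,0,0],[0,0,0,0]]]' >/dev/null && python3 t.py 6 && python3 -m creep '[[[-0.51,-0.36,0,0],[0,0,0,0]]]' >/dev/null && python3 t.py 6 && python3 -m creep '[[[-0.48,-0.41,0,0],[0,0,0,0]]]' >/dev/null && python3 t.py 6 && python3 -m creep '[[[-0.43,-0.46,0,0],[0,0,0,0]]]' >/dev/null && python3 t.py 6 && python3 -m creep '[[[-0.37,-0.50,0,0],[0,0,0,0]]]' >/dev/null && python3 t.py 6 && python3 -m creep '[[[-0.33,-0.54,0,0],[0,0,0,0]]]' >/dev/null && python3 t.py 6 && python3 -m creep '[[[-0.26,-0.57,0,0],[0,0,0,0]]]' >/dev/null && python3 t.py 6 && python3 -m creep '[[[-0.21,-0.60,0,0],[0,0,0,0]]]' >/dev/null && python3 t.py 6 && python3 -m creep '[[[-0.14,-0.61,0,0],[0,0,0,0]]]' >/dev/null && python3 t.py 6 && python3 -m creep '[[[-0.08,-0.62,0,0],[0,0,0,0]]]' >/dev/null && python3 t.py 6 && python3 -m creep '[[[-0.01,-0.63,0,0],[0,0,0,0]]]' >/dev/null && python3 t.py 6
```

```text
t7.4 a-26.7 r58.8 ft1.2 fr-2.1 fz5.2
t7.6 a-32.8 r58.7 ft0.4 fr-2.4 fz6.6
t7.8 a-38.8 r58.5 ft1.7 fr-2.3 fz6.6
t8.0 a-44.9 r58.5 ft0.6 fr-2.8 fz5.5
t8.2 a-51.0 r58.4 ft2.2 fr-4.0 fz6.4
t8.4 a-56.9 r58.4 ft1.3 fr-4.7 fz6.2
t8.6 a-63.0 r58.3 ft1.5 fr-3.7 fz5.1
t8.8 a-69.0 r58.3 ft0.5 fr-4.7 fz5.5
t9.0 a-75.1 r58.3 ft1.4 fr-5.5 fz5.6
t9.2 a-81.1 r58.3 ft0.8 fr-5.9 fz5.1
t9.4 a-87.0 r58.3 ft1.4 fr-6.2 fz4.5
t9.6 a-93.0 r58.4 ft1.1 fr-6.2 fz3.7
```

```bash
python3 -m creep '[[[0.1,-0.63,0,0],[0,0,0,0]]]' >/dev/null && python3 t.py 6 && python3 -m creep '[[[0.16,-0.61,0,0],[0,0,0,0]]]' >/dev/null && python3 t.py 6 && python3 -m creep '[[[0.22,-0.60,0,0],[0,0,0,0]]]' >/dev/null && python3 t.py 6 && python3 -m creep '[[[0.25,-0.58,0,0],[0,0,0,0]]]' >/dev/null && python3 t.py 6 && python3 -m creep '[[[0.30,-0.55,0,0],[0,0,0,0]]]' >/dev/null && python3 t.py 6 && python3 -m creep '[[[0.36,-0.51,0,0],[0,0,0,0]]]' >/dev/null && python3 t.py 6 && python3 -m creep '[[[0.41,-0.48,0,0],[0,0,0,0]]]' >/dev/null && python3 t.py 6 && python3 -m creep '[[[0.46,-0.43,0,0],[0,0,0,0]]]' >/dev/null && python3 t.py 6 && python3 -m creep '[[[0.50,-0.37,0,0],[0,0,0,0]]]' >/dev/null && python3 t.py 6 && python3 -m creep '[[[0.54,-0.33,0,0],[0,0,0,0]]]' >/dev/null && python3 t.py 6 && python3 -m creep '[[[0.57,-0.26,0,0],[0,0,0,0]]]' >/dev/null && python3 t.py 6 && python3 -m creep '[[[0.60,-0.21,0,0],[0,0,0,0]]]' >/dev/null && python3 t.py 6
```

```text
t9.8 a-99.0 r58.4 ft1.4 fr-5.7 fz3.9
t10.0 a-105.0 r58.5 ft1.2 fr-5.3 fz2.4
t10.2 a-111.0 r58.6 ft1.5 fr-5.3 fz3.1
t10.4 a-117.0 r58.7 ft0.8 fr-4.6 fz2.9
t10.6 a-122.8 r58.8 ft0.3 fr-5.2 fz2.8
t10.8 a-128.8 r58.9 ft1.1 fr-5.6 fz2.4
t11.0 a-134.8 r59.1 ft1.2 fr-4.5 fz2.3
t11.2 a-141.0 r59.3 ft1.0 fr-5.2 fz2.9
t11.4 a-147.3 r59.5 ft2.0 fr-4.9 fz2.9
t11.6 a-153.5 r59.7 ft1.5 fr-4.9 fz1.8
t11.8 a-159.6 r59.9 ft1.5 fr-4.8 fz3.1
t12.0 a-165.7 r60.1 ft0.6 fr-4.6 fz3.6
```

```bash
python3 -m creep '[[[0.61,-0.10,0,0],[0,0,0,0]]]' >/dev/null && python3 t.py 6 && python3 -m creep '[[[0.62,-0.04,0,0],[0,0,0,0]]]' >/dev/null && python3 t.py 6 && python3 -m creep '[[[0.63,0.02,0,0],[0,0,0,0]]]' >/dev/null && python3 t.py 6 && python3 -m creep '[[[0.63,0.08,0,0],[0,0,0,0]]]' >/dev/null && python3 t.py 6 && python3 -m creep '[[[0.61,0.12,0,0],[0,0,0,0]]]' >/dev/null && python3 t.py 6 && python3 -m creep '[[[0.60,0.18,0,0],[0,0,0,0]]]' >/dev/null && python3 t.py 6 && python3 -m creep '[[[0.58,0.25,0,0],[0,0,0,0]]]' >/dev/null && python3 t.py 6 && python3 -m creep '[[[0.55,0.30,0,0],[0,0,0,0]]]' >/dev/null && python3 t.py 6 && python3 -m creep '[[[0.51,0.36,0,0],[0,0,0,0]]]' >/dev/null && python3 t.py 6 && python3 -m creep '[[[0.48,0.41,0,0],[0,0,0,0]]]' >/dev/null && python3 t.py 6 && python3 -m creep '[[[0.43,0.46,0,0],[0,0,0,0]]]' >/dev/null && python3 t.py 6 && python3 -m creep '[[[0.37,0.50,0,0],[0,0,0,0]]]' >/dev/null && python3 t.py 6 && python3 -m creep '[[[0.33,0.54,0,0],[0,0,0,0]]]' >/dev/null && python3 t.py 6 && python3 -m creep '[[[0.26,0.57,0,0],[0,0,0,0]]]' >/dev/null && python3 t.py 6
```

```text
t12.2 a-171.6 r60.3 ft0.7 fr-4.0 fz5.0
t12.4 a-177.4 r60.4 ft1.1 fr-3.2 fz6.2
t12.6 a176.7 r60.6 ft0.6 fr-0.3 fz7.9
t12.8 a170.8 r60.8 ft2.0 fr-0.4 fz9.0
t13.0 a165.0 r61.0 ft1.1 fr-0.2 fz9.3
t13.2 a159.2 r61.1 ft0.7 fr-0.5 fz8.9
t13.4 a153.3 r61.3 ft0.9 fr-0.2 fz8.0
t13.6 a147.4 r61.5 ft0.6 fr-0.4 fz9.5
t13.8 a141.6 r61.6 ft1.9 fr-0.1 fz9.4
t14.0 a135.8 r61.7 ft1.1 fr1.5 fz10.1
t14.2 a129.9 r61.9 ft0.1 fr0.3 fz11.0
t14.4 a124.2 r61.9 ft1.9 fr3.0 fz10.4
t14.6 a118.3 r62.0 ft1.8 fr0.6 fz10.4
t14.8 a112.5 r62.1 ft1.1 fr1.4 fz9.2
```

```bash
sed -i 's/^C=.*/C=np.array([.5115,.0513])/' t.py; python3 -m creep '[[[0.21,0.60,-0.03,0],[0,0,0,0]]]' >/dev/null && python3 t.py 6 && python3 -m creep '[[[0.14,0.61,0,0],[0,0,0,0]]]' >/dev/null && python3 t.py 6 && python3 -m creep '[[[0.08,0.62,0,0],[0,0,0,0]]]' >/dev/null && python3 t.py 6 && python3 -m creep '[[[0.01,0.63,0,0],[0,0,0,0]]]' >/dev/null && python3 t.py 6 && python3 -m creep '[[[-0.06,0.63,0,0],[0,0,0,0]]]' >/dev/null && python3 t.py 6 && python3 -m creep '[[[-0.12,0.61,0,0],[0,0,0,0]]]' >/dev/null && python3 t.py 6 && python3 -m creep '[[[-0.18,0.60,0,0],[0,0,0,0]]]' >/dev/null && python3 t.py 6 && python3 -m creep '[[[-0.25,0.58,0,0],[0,0,0,0]]]' >/dev/null && python3 t.py 6 && python3 -m creep '[[[-0.30,0.55,0,0],[0,0,0,0]]]' >/dev/null && python3 t.py 6 && python3 -m creep '[[[-0.36,0.51,0,0],[0,0,0,0]]]' >/dev/null && python3 t.py 6 && python3 -m creep '[[[-0.41,0.48,0,0],[0,0,0,0]]]' >/dev/null && python3 t.py 6 && python3 -m creep '[[[-0.46,0.43,0,0],[0,0,0,0]]]' >/dev/null && python3 t.py 6 && python3 -m creep '[[[-0.50,0.37,0,0],[0,0,0,0]]]' >/dev/null && python3 t.py 6 && python3 -m creep '[[[-0.54,0.33,0,0],[0,0,0,0]]]' >/dev/null && python3 t.py 6
```

```text
t15.0 a106.6 r60.1 ft1.9 fr2.6 fz9.0
t15.2 a100.6 r60.1 ft0.6 fr2.2 fz9.0
t15.4 a94.6 r60.1 ft1.2 fr2.3 fz8.2
t15.6 a88.5 r60.2 ft1.4 fr2.4 fz8.0
t15.8 a82.3 r60.2 ft1.6 fr2.6 fz8.1
t16.0 a76.4 r60.2 ft1.7 fr1.6 fz8.7
t16.2 a70.4 r60.2 ft2.7 fr3.9 fz6.6
t16.4 a64.2 r60.2 ft1.8 fr2.9 fz7.7
t16.6 a58.2 r60.2 ft1.2 fr2.9 fz6.2
t16.8 a52.2 r60.3 ft1.2 fr3.0 fz7.1
t17.0 a46.1 r60.3 ft1.8 fr2.9 fz6.0
t17.2 a40.0 r60.3 ft2.2 fr3.3 fz7.1
t17.4 a34.0 r60.3 ft0.6 fr3.2 fz7.0
t17.6 a27.9 r60.3 ft1.2 fr2.5 fz6.8
```

```bash
python3 -m creep '[[[-0.57,0.26,0,0],[0,0,0,0]]]' >/dev/null && python3 t.py 6 && python3 -m creep '[[[-0.60,0.21,0,0],[0,0,0,0]]]' >/dev/null && python3 t.py 6 && python3 -m creep '[[[-0.61,0.14,0,0],[0,0,0,0]]]' >/dev/null && python3 t.py 6 && python3 -m creep '[[[-0.62,0.08,0,0],[0,0,0,0]]]' >/dev/null && python3 t.py 6 && python3 -m creep '[[[-0.63,0.01,0,0],[0,0,0,0]]]' >/dev/null && python3 t.py 6 && python3 -m creep '[[[-0.63,-0.06,0,0],[0,0,0,0]]]' >/dev/null && python3 t.py 6 && python3 -m creep '[[[-0.61,-0.12,0,0],[0,0,0,0]]]' >/dev/null && python3 t.py 6 && python3 -m creep '[[[-0.60,-0.18,0,0],[0,0,0,0]]]' >/dev/null && python3 t.py 6 && python3 -m creep '[[[-0.58,-0.25,0,0],[0,0,0,0]]]' >/dev/null && python3 t.py 6 && python3 -m creep '[[[-0.55,-0.30,0,0],[0,0,0,0]]]' >/dev/null && python3 t.py 6 && python3 -m creep '[[[-0.51,-0.36,0,0],[0,0,0,0]]]' >/dev/null && python3 t.py 6 && python3 -m creep '[[[-0.48,-0.41,0,0],[0,0,0,0]]]' >/dev/null && python3 t.py 6 && python3 -m creep '[[[-0.43,-0.46,0,0],[0,0,0,0]]]' >/dev/null && python3 t.py 6 && python3 -m creep '[[[-0.37,-0.50,0,0],[0,0,0,0]]]' >/dev/null && python3 t.py 6
```

```text
t17.8 a21.9 r60.3 ft1.4 fr2.1 fz7.1
t18.0 a15.7 r60.2 ft2.0 fr2.2 fz5.7
t18.2 a9.7 r60.3 ft2.2 fr2.0 fz6.2
t18.4 a3.7 r60.2 ft1.7 fr1.9 fz5.7
t18.6 a-2.3 r60.2 ft1.4 fr2.6 fz5.8
t18.8 a-8.0 r60.2 ft2.4 fr1.2 fz4.9
t19.0 a-11.7 r60.2 ft9.3 fr2.6 fz4.2
```

```bash
python3 -m creep '[[[0,0,0,0],[0,0,0,0]]]' >/dev/null; python3 t.py; python3 -m creep '[[[-0.15,-0.03,0,0],[0,0,0,0],[0,0,0,0]]]' >/dev/null; python3 t.py;  python3 - <<'E'
import numpy as np
a=np.radians(-12+15*np.arange(25));P=(np.c_[np.sin(a),np.cos(a)]*6.02).round(2);D=np.diff(P,axis=0)
print("\n".join(",".join(f"[{x:.2f},{y:.2f},0,0]" for x,y in D[i:i+12]) for i in range(0,24,12)))
E
```

```text
t19.2 a-11.4 r60.2 ft9.4 fr1.5 fz4.1
t19.5 a-12.3 r60.2 ft10.1 fr1.4 fz5.0
[1.57,0.12,0,0],[1.54,-0.28,0,0],[1.42,-0.68,0,0],[1.19,-1.02,0,0],[0.89,-1.30,0,0],[0.53,-1.48,0,0],[0.12,-1.57,0,0],[-0.28,-1.54,0,0],[-0.68,-1.42,0,0],[-1.02,-1.19,0,0],[-1.30,-0.89,0,0],[-1.48,-0.53,0,0]
[-1.57,-0.12,0,0],[-1.54,0.28,0,0],[-1.42,0.68,0,0],[-1.19,1.02,0,0],[-0.89,1.30,0,0],[-0.53,1.48,0,0],[-0.12,1.57,0,0],[0.28,1.54,0,0],[0.68,1.42,0,0],[1.02,1.19,0,0],[1.30,0.89,0,0],[1.48,0.53,0,0]
```

The stop is firm: the force rises at about 2 N/mm, and the screw zero is at a crank angle of about -7.4°. Now I'll wind back.

```bash
python3 -m creep '[[[0.79,0.12,0,0],[0.78,0,0,0],[1.54,-0.28,0,0],[1.42,-0.68,0,0],[1.19,-1.02,0,0],[0.89,-1.30,0,0],[0,0,0,0]]]' >/dev/null; python3 t.py; python3 -m creep '[[[0.53,-1.48,0,0],[0.12,-1.57,0,0],[-0.28,-1.54,0,0],[-0.68,-1.42,0,0],[-1.02,-1.19,0,0],[-1.30,-0.89,0,0],[-1.48,-0.53,0,0],[0,0,0,0]]]'  >/dev/null; python3 t.py
```

```text
t20.2 a63.6 r59.9 ft-1.0 fr10.5 fz2.3
t21.0 a172.8 r59.9 ft0.8 fr-3.9 fz3.1
```

```bash
python3 -m creep '[[[-1.57,-0.06,0,0],[-1.54,0.32,0,0],[-1.42,0.68,0,0],[-1.19,1.02,0,0],[-0.89,1.30,0,0],[-0.53,1.48,0,0],[0,0,0,0]]]' >/dev/null; python3 t.py; python3 -m creep '[[[-0.12,1.57,0,0],[0.28,1.54,0,0],[0.68,1.42,0,0],[1.02,1.19,0,0],[1.30,0.89,0,0],[1.48,0.53,0,0],[0,0,0,0]]]'  >/dev/null; python3 t.py
```

```text
t21.7 a-100.3 r60.3 ft1.0 fr-10.3 fz7.2
t22.4 a-13.9 r60.3 ft0.8 fr-0.4 fz8.4
```

```bash
python3 -m creep '[[[1.67,0.12,-0.03,0],[1.56,-0.28,0,0],[1.42,-0.68,0,0],[1.19,-1.02,0,0],[0.89,-1.30,0,0],[0.53,-1.48,0,0],[0.12,-1.57,0,0],[-0.28,-1.54,0,0],[-0.68,-1.42,0,0],[-1.02,-1.19,0,0],[-1.30,-0.89,0,0],[-1.48,-0.53,0,0]]]' >/dev/null; python3 t.py; python3 -m creep '[[[-1.57,-0.12,0,0],[-1.54,0.28,0,0],[-1.42,0.68,0,0],[-1.19,1.02,0,0],[-0.89,1.30,0,0],[-0.53,1.48,0,0],[-0.12,1.57,0,0],[0.28,1.54,0,0],[0.68,1.42,0,0],[1.02,1.19,0,0],[1.30,0.89,0,0],[1.48,0.53,0,0],[0,0,0,0]]]' >/dev/null || python3 -m creep '[[[-1.57,-0.12,0,0],[-1.54,0.28,0,0],[-1.42,0.68,0,0],[-1.19,1.02,0,0],[-0.89,1.30,0,0],[-0.53,1.48,0,0],[-0.12,1.57,0,0],[0.28,1.54,0,0],[0.68,1.42,0,0],[1.02,1.19,0,0],[1.30,0.89,0,0],[1.48,0.53,0,0]]]' >/dev/null; python3 t.py
```

```text
t23.6 a170.2 r60.0 ft-2.1 fr-6.2 fz0.5
t24.8 a-14.8 r60.3 ft-2.7 fr-2.8 fz6.4schema error: expected 1 to 12 rows
```

Two turns are done. The third turn is next, ending with the small extra correction.

```bash
python3 -m creep '[[[1.60,0.12,0,0],[1.54,-0.28,0,0],[1.42,-0.68,0,0],[1.19,-1.02,0,0],[0.89,-1.30,0,0],[0.53,-1.48,0,0],[0.12,-1.57,0,0],[-0.28,-1.54,0,0],[-0.68,-1.42,0,0],[-1.02,-1.19,0,0],[-1.30,-0.89,0,0],[-1.48,-0.53,0,0]]]' >/dev/null; python3 t.py; python3 -m creep '[[[-1.57,-0.12,0,0],[-1.54,0.28,0,0],[-1.42,0.68,0,0],[-1.19,1.02,0,0],[-0.89,1.30,0,0],[-0.53,1.48,0,0],[-0.12,1.57,0,0],[0.28,1.54,0,0],[0.68,1.42,0,0],[1.02,1.19,0,0],[1.30,0.89,0,0],[1.48,0.53,0,0]]]' >/dev/null; python3 t.py; python3 -m creep '[[[0.5,0.1,0,0],[0.2,0.03,0,0],[0,0,0,0],[0,0,0,0]]]'; python3 t.py
```

```text
t26.0 a170.1 r60.0 ft-2.1 fr-5.3 fz1.3
t27.2 a-14.8 r60.3 ft-2.3 fr-2.5 fz5.9
time_s: 27.6
eef_pos: [0.5713, 0.043, 0.1935]
tool_rot: [-0.001, 0.707, 0.707, -0.001]
force: [-1.6, -1.4, 4.3]
gripper_width: 0.0205
grip_force: 60.3
t27.6 a-7.9 r60.3 ft-1.6 fr-1.4 fz4.3
```

```bash
python3 -m creep '[[[0.1,0,0,0],[0,0,0,0],[0,0,0,0],[0,0,0,0],[0,0,0,0],[0,0,0,0],[0,0,0,0],[0,0,0,0]]]' 80 ; python3 t.py; python3 -m creep '[[[0,0,-1,0],[0,0,-2,0],[0,0,-3,0],[0,0,-3,0],[0,0,-2,0],[0,0,-1,0],[0,0,0,0],[0,0,0,0],[0,0,0,0],[0,0,0,0]]]'
python3 - <<'E'
from h import *
o=get_obs();f=grab_frame("wrist")
cv2.imwrite("pics/w4.png",f["pixels"][:,:,::-1])
E
```

```text
time_s: 28.4
eef_pos: [0.5729, 0.0442, 0.1939]
tool_rot: [0.0, 0.707, 0.707, 0.0]
force: [-0.1, 0.1, 0.4]
gripper_width: 0.0683
grip_force: 0.0
t28.4 a-6.6 r61.8 ft0.1 fr-0.1 fz0.4
time_s: 29.4
eef_pos: [0.5723, 0.0443, 0.3126]
tool_rot: [-0.001, 0.707, 0.707, -0.001]
force: [-0.6, -0.3, 0.4]
gripper_width: 0.0683
grip_force: 0.0
```

View pics/w4.png

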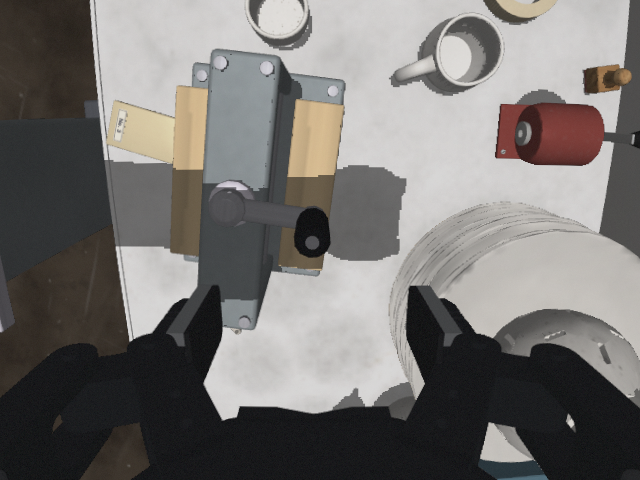

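The knob, at (312,240), is free and the crank stands at about -7°. The surroundings haven't moved.

```bash
python3 -c "
from station import *
print(hand_in())"
```

```text
the job is handed in; nothing more can be done
None
```

I wound the crank clockwise until it met its bottom stop (peak about 10 N at the knob, well under the 24 N limit), then back three full turns to within about 2° by my estimate. I let go with nothing around it visibly disturbed and handed the job in at about 30 s; no verdict was returned.

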